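# Load a slide carrier under the sprung roller of a registration jig

## Task

Pick up the aluminium slide carrier by its black upright tab, lay it on the bed of the grey registration jig in front of the sprung roller arm with its sloping nose towards the roller, and then slide it along the bed so that the nose lifts the roller and it goes on under it until it clearly presses back the orange sprung buffer at the far end: feel for the buffer, which is set somewhere different each time, and do not ram it. Let go, so that the roller bears down on the carrier and keeps it flat and straight on the bed, pressed against the buffer. Leave the tank, the boxes, the lens hood and the beaker where they stand.

Things in the scene. Friction and masses are not known exactly. Their poses are not given: they have to be found in the camera images.
- carrier: Loose aluminium slide carrier with a white slide mount, about 160 g, 110 x 60 mm (x, y). Origin: centre of underside; +x to its nose. Top flat at 18 mm for x -55 to +35 mm, then sloping down to an 8 mm high nose whose front face is at x = +55. Black grip tab centred at x = -41, y = 0: 24 mm long (x), 12 mm thick (y), from 18 to 52 mm above the underside.
- jig: Grey fixed jig: flat bed, x -140 to +130 mm, 110 mm wide, top 12 mm above the origin, which is at table level. The carrier enters at the -x end and slides to +x, its x axis along the jig's; with its origin at x = -70 it lies clear of the roller. Rails 6 mm high from x = +10 to +85 leave a channel 65 mm wide about y = 0, with a mouth flared to 74 mm at x = -17.
- roller: Red free-turning roller, 16 mm diameter, 24 mm long, at the end of the sprung arm; origin at its centre, at jig x = +20 mm, y = 0. At rest its underside is 11 mm above the bed and the spring presses it down with about 5 N, rising to about 9 N on the carrier's flat top, which it reaches when the carrier's origin passes about jig x = -12 mm.
- hold_arm (a joint): Hinge of the flat steel hold-down arm, 95 mm long, 34 mm wide, lying along the jig's x above the bed: pivot at jig x = +115 mm, 35 mm above the table, roller end towards the robot. Value in rad: 0 at rest (lowest), growing as the roller rises, about 0.074 with the roller on the carrier's top. Nothing on the jig is over 60 mm high.
- stop: Blue fixed block on the bed, origin at jig x = +98 mm, y = 0, on the bed at its robot-side face. From it a rod holds an orange buffer (26 mm wide, 1.5 to 7.5 mm above the bed) out under the arm. Its free face is 18 to 42 mm before the block, different each time and not measured (carrier origin at jig x +1 to +25 when met). It yields 1.2 N per mm for 4 mm, then is solid.
- tank: Steel film tank, 90 mm diameter, 90 mm high, with a white funnel fast in its mouth (106 mm high in all); origin under its centre. Leave alone.
- box_a: Blue slide box 62 x 142 x 61 mm, origin under its centre. Leave alone.
- box_b: Blue slide box 62 x 142 x 61 mm, origin under its centre. Leave alone.
- hood: Brass lens hood, 72 mm diameter, 34 mm high, origin under its centre. Leave alone.
- beaker: Squat clear glass beaker, 76 mm diameter, 75 mm high, origin under its centre. Leave alone.
Mind the look-alikes: they are no part of the job. What is shaped like the carrier but green or purple is not meant.

How it is judged:
By the outcome, as a careful person would: the job done as asked, in the order asked, and still so for the second after the job is handed in, with the robot touching nothing.
It also fails if it takes over 61 s, if anything falls off the work surface, if the arm or the gripper's body presses on something with over 40 N, if the wrist force passes 120 N, or if a joint passes its speed limit or range.

## Robot

A 6-joint arm with a two-finger parallel gripper is mounted at the origin on the work surface. World frame = base frame: x ahead of the robot, y to its left, z up, the work surface at z = 0. Lengths are in m, angles in rad, forces in N, time in s.
With the tool pointing down it reaches from about 0.275 to 0.875 m from the base axis. Payload 12.5 kg.
Tool frame: the origin (TCP) lies on the centre line of the jaws, within the pads' length; the fingertips stand r.finger_overhang ahead of it and the grasp point (between the pads) lies 3 mm ahead of it (r.finger_overhang is the distance from the TCP to the fingertips, in m); z points along the fingers, y is the direction in which the jaws open and shut (so a half turn about z gives the same grasp; the last joint's range is limited). The gripper opens to 85 mm and grips with 20 to 120 N. Pads are 22 mm wide; open, the fingers measure 114 mm over their backs; the gripper's body (76 mm by 85 mm) begins 54 mm behind the grasp point. The pads swing forward as they close: fully open they stand 13 mm farther back than shut.
Start: joints at [1.051, 0.351, 1.652, -0, 1.139, -0.085], TCP at [0.232, 0.499, 0.227] pointing down, gripper open.
Joint ranges: [-2.75, 2.75], [-0.79, 2.1], [0.01, 2.65], [-1.57, 4.71], [0.07, 3.14], [-2.87, 2.87]. Speed limits (rad/s): [2.22, 2.22, 2.79, 3.14, 3.14, 3.14].

## Interface

Orientations are given as a unit quaternion [x, y, z, w].
In Python, from cell import r, optics gives the robot as it stands. The module is installed in compiled form; this text tells all that it offers. Calls block until the motion is done:
- r.move_to(position, orientation): joint-space move of the TCP to a pose.
- r.move_linear(position, rot=None, vel=0.15): straight line of the TCP; rot=None keeps the orientation; vel is the mean speed in m/s.
- r.set_joints(angles): joint-space move.
- r.set_gripper(opening, squeeze=None): opening from 0.0 (shut) to 1.0 (fully open); squeeze is the grip in N (None keeps the last); returns when the fingers have stopped.
- r.sleep(seconds).
- r.inverse_kinematics(position, orientation): joint angles nearest the present ones, or None.
- optics.get_image(name): name is "scene" or "top" or "wrist"; returns a dict with "pixels" (384x512x3 uint8, red, green, blue), "depth" (384x512 float32, m along the optical axis (not along the pixel's ray), 0 where there is no reading), "fx", "fy", "cx", "cy" (pixels), "D" ([k1, k2, p1, p2, k3] as OpenCV has them; the pictures are not rectified), "camera_from_world" (4x4, takes a point from world to camera coordinates); the wrist camera has in their place "mount" (4x4, takes a point from camera to tool coordinates, whose origin is the TCP and whose axes are the flange's). Camera axes: x right, y down, z forward; pixel columns grow to the right and rows downward; lengths in m; the calibration is good to about 2 mm. A picture is of the moment at which its call begins: read the wrist's pose just before it.
A pose or a line that the arm cannot do raises r.PlanningError and nothing moves.
- r.hand_in(): hands the job in, once; it reports no verdict.
Readings, each from a call of its own:
- r.current_t(): time.
- r.current_q(): joint angles.
- r.current_qvel(): joint speeds.
- r.current_effort(): joint torques, N m.
- r.current_tool_pos(): TCP position.
- r.current_ee_rot(): TCP orientation.
- r.current_contact_force(): force on the tool from outside, world axes, zero at the start.
- r.current_torque(): the same for the moment, N m.
- r.current_opening(): opening from 0.0 (shut) to 1.0 (fully open).
Only numpy, scipy, OpenCV 4.12 (cv2) and the standard library are available. Lean on these libraries where they do the work, as an engineer would, in place of code of your own. Each camera call takes 0.05 s, during which the arm holds its last target.

## Working session

There is one attempt and no reset: what is moved stays moved. The work goes in short steps, each a Python script; the robot and the scene stay as the last script left them, time stands still between calls to the robot, and variables do not carry over. Pictures are saved under pics/ and viewed, and the job is handed in when it is done.

```bash
mkdir -p pics
cat > h.py <<'E'
import numpy as np, cv2
from cell import r, optics
from scipy.spatial.transform import Rotation as R
def snap(name,f):
    p=r.current_tool_pos();q=r.current_ee_rot()
    im=optics.get_image(name)
    cv2.imwrite(f"pics/{f}.png",im["pixels"][:,:,::-1])
    im["tp"]=np.array(p);im["tq"]=np.array(q)
    np.save(f"pics/{f}.npy",im,allow_pickle=True)
    return im
def load(f): return np.load(f"pics/{f}.npy",allow_pickle=True).item()
def w_from_c(im):
    if "camera_from_world" in im: return np.linalg.inv(im["camera_from_world"])
    T=np.eye(4);T[:3,:3]=R.from_quat(im["tq"]).as_matrix();T[:3,3]=im["tp"]
    return T@im["mount"]
def ray(im,uv):
    K=np.array([[im["fx"],0,im["cx"]],[0,im["fy"],im["cy"]],[0,0,1.]])
    n=cv2.undistortPoints(np.array(uv,float).reshape(-1,1,2),K,np.array(im["D"])).reshape(-1,2)
    T=w_from_c(im); d=np.c_[n,np.ones(len(n))]
    return T[:3,3],d@T[:3,:3].T,d,T
def on_z(im,uv,z):
    o,d,_,_=ray(im,uv); return o+d*((z-o[2])/d[:,2])[:,None]
def by_depth(im,uv):
    o,d,_,_=ray(im,uv); D=np.array([im["depth"][int(round(v)),int(round(u))] for u,v in uv]); return o+d*D[:,None]
E
python3 - <<'E'
from h import *
for n in ("scene","top"): 
    snap(n,n+"0")
print(r.current_t(),r.finger_overhang,r.current_ee_rot(),r.current_contact_force())
E
```

```text
0.1 0.022 [ 2.15678369e-01  9.76464325e-01 -4.94075091e-04 -1.38657965e-04] [-0.16790474  0.15286206 -0.09451285]
```

View pics/scene0.png

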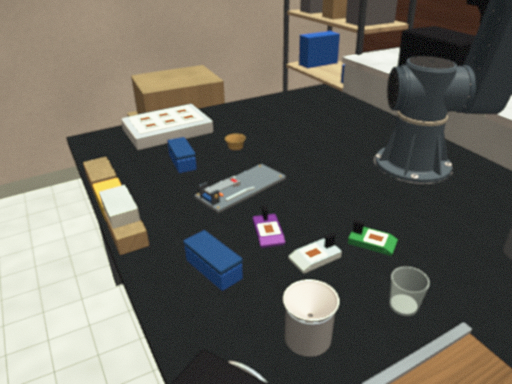

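View pics/top0.png

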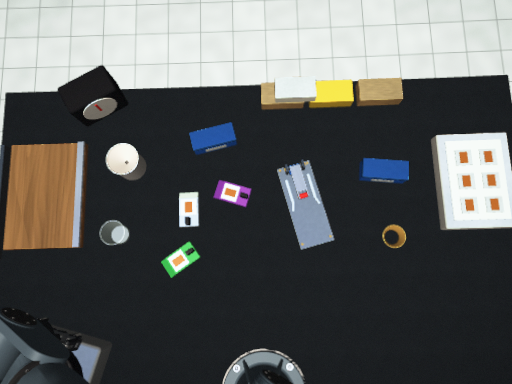

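The scene shows three carrier shapes. In the top view they are silver at (188,210), purple at (233,193) and green at (181,260). The silver one fits "aluminium with white mount". The jig runs from its entry end at about (317,245) to the stop at about (293,165), with the roller at (304,196). I'll check this in an enlarged crop.

Run:
```python
from h import *
im=load("top0")
p=im["pixels"][:,:,::-1]
a=cv2.resize(p[180:240,160:220],None,fx=8,fy=8,interpolation=cv2.INTER_CUBIC)
cv2.imwrite("pics/c1.png",a)
a=cv2.resize(p[150:255,265:345],None,fx=5.5,fy=5.5,interpolation=cv2.INTER_CUBIC)
cv2.imwrite("pics/c2.png",a)
print(im["fx"],im["D"],w_from_c(im)[:3,3])
for n,uv in dict(tank=(122,158),beaker=(112,233),boxa=(213,138),boxb=(385,170),hood=(394,236),purple=(233,193),green=(181,260),carrier=(188,210),jigE=(317,245),stop=(293,165)).items():
    print(n,on_z(im,[uv],0.02)[0].round(3))
```

```text
425.77272846409517 [0.03182067 0.         0.         0.         0.        ] [ 0.35913567 -0.01784514  1.36224384]
tank [0.732 0.441 0.02 ]
beaker [0.489 0.465 0.02 ]
boxa [0.79  0.143 0.02 ]
boxb [ 0.663 -0.409  0.02 ]
hood [ 0.452 -0.419  0.02 ]
purple [0.604 0.08  0.02 ]
green [0.398 0.246 0.02 ]
carrier [0.554 0.225 0.02 ]
jigE [ 0.431 -0.179  0.02 ]
stop [ 0.69  -0.116  0.02 ]
```

View pics/c1.png

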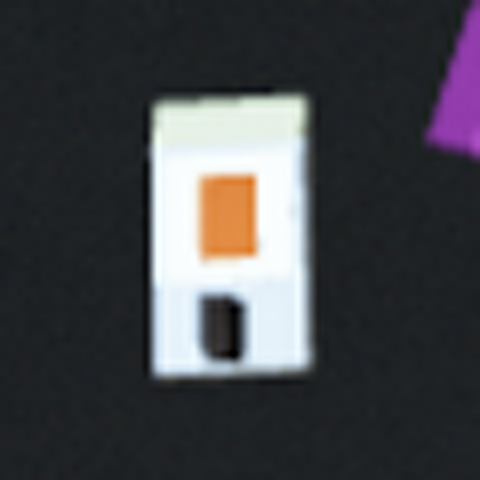

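View pics/c2.png

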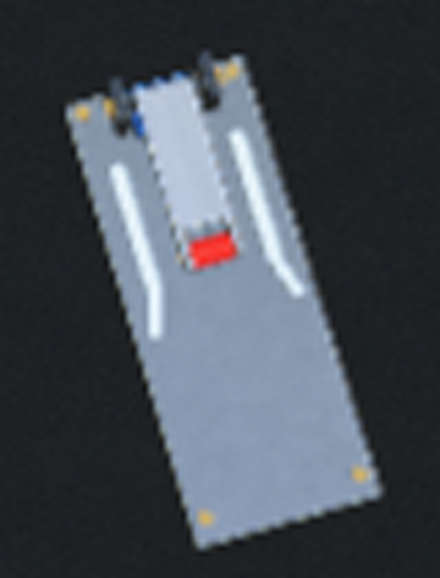

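The crop confirms the silver carrier: nose strip at the top of the image, black tab at the bottom towards the robot. The jig's corners and red roller are also clear. I'll compute rough poses, then take a wrist view.

Run:
```python
from h import *
im=load("top0")
c=np.array([(155,100),(307,95),(312,372),(153,377)])/8+[160,180]-.5
P=np.array([on_z(im,[u],z)[0] for u,z in zip(c,(.008,.008,.018,.018))])
print(P.round(4)); fr=(P[0]+P[1])/2;bk=(P[2]+P[3])/2;print(np.degrees(np.arctan2(*(fr-bk)[1::-1])),np.linalg.norm((fr-bk)[:2]),np.linalg.norm(P[0]-P[1]),((fr+bk)/2))
c=np.array([(68,103),(243,57),(382,493),(197,548)])/5.5+[265,150]-.5
P=on_z(im,c,.012);print(P.round(4)); fr=(P[0]+P[1])/2;bk=(P[2]+P[3])/2;d=fr-bk
print(np.degrees(np.arctan2(d[1],d[0])),np.linalg.norm(d),np.linalg.norm(P[0]-P[1]),bk+d/np.linalg.norm(d)*.14, fr-d/np.linalg.norm(d)*.13)
import importlib
w=optics.get_image("wrist");print(w["mount"].round(3),w["fx"])
for s in (0,np.pi):
  q=(R.from_euler('z',s)*R.from_euler('x',np.pi)).as_quat()
  print(r.inverse_kinematics([.51,.225,.25],q))
```

```text
[[0.6155 0.2568 0.008 ]
 [0.6156 0.1952 0.008 ]
 [0.502  0.1919 0.018 ]
 [0.5021 0.255  0.018 ]]
1.2844098620058806 0.11352766672328296 0.06166685591543283 [0.55880197 0.22473303 0.013     ]
[[ 0.6829 -0.0634  0.012 ]
 [ 0.7073 -0.168   0.012 ]
 [ 0.4479 -0.2338  0.012 ]
 [ 0.4199 -0.1269  0.012 ]]
13.894176428706224 0.26907877060117746 0.10747674932699586 [ 0.56979392 -0.14670551  0.012     ] [ 0.56889964 -0.14692672  0.012     ]
[[-0.001 -0.951 -0.308  0.078]
 [ 1.    -0.    -0.001  0.001]
 [ 0.001 -0.308  0.951 -0.146]
 [ 0.     0.     0.     1.   ]] 267.6075871401405
[ 3.31976067e-01  3.41943923e-01  1.60579441e+00 -4.44089210e-16
  1.19385432e+00  1.90277239e+00]
[ 0.33197607  0.34194392  1.60579441  0.          1.19385432 -1.23882026]
```

```bash
cat >> h.py <<'E'
def down(yaw): return (R.from_euler('z',yaw)*R.from_euler('x',np.pi)).as_quat()
E
python3 - <<'E'
from h import *
r.move_to([.545,-.153,.30],down(np.radians(14))); r.sleep(.2)
snap("wrist","wj")
r.move_to([.515,.2245,.20],down(np.radians(1))); r.sleep(.2)
snap("wrist","wc")
print(r.current_t())
for n in("wj","wc"):
    cv2.imwrite(f"pics/{n}b.png",cv2.resize(load(n)["pixels"][:,:,::-1],None,fx=1.56,fy=1.56,interpolation=cv2.INTER_CUBIC))
E
```

```text
4.6833
```

View pics/wjb.png

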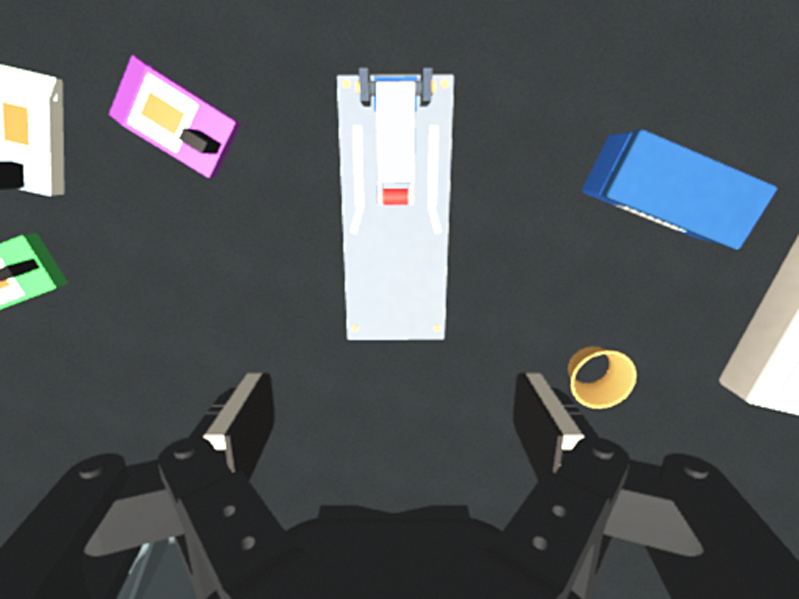

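View pics/wcb.png

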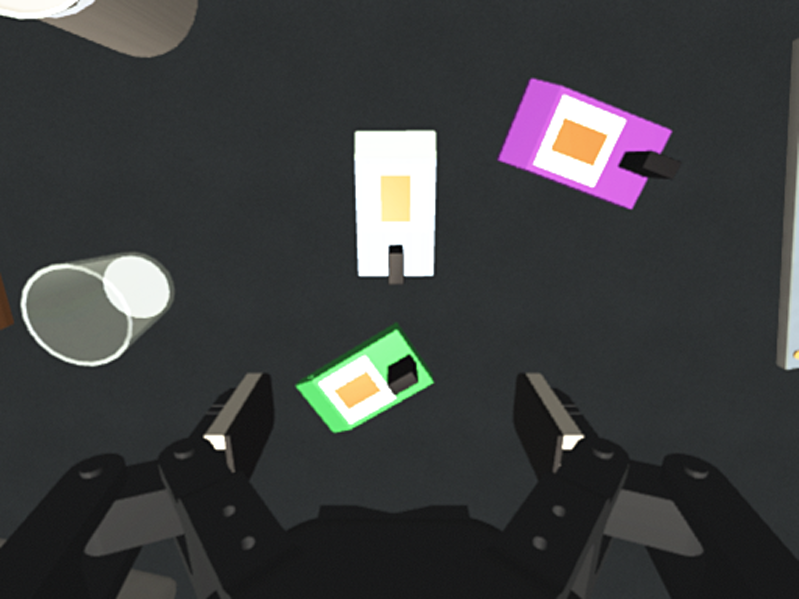

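The wrist jig view shows corners near (337,75), (453,75), (445,340) and (347,340), with the roller at (396,197). The carrier view shows corners near (355,131) and (433,276), with the tab at (396,265). I'll enlarge both for measuring.

Run:
```python
from h import *
p=load("wc")["pixels"][:,:,::-1]
cv2.imwrite("pics/c3.png",cv2.resize(p[75:190,215:295],None,fx=5,fy=5,interpolation=cv2.INTER_CUBIC))
p=load("wj")["pixels"][:,:,::-1]
cv2.imwrite("pics/c4.png",cv2.resize(p[35:230,200:305],None,fx=3,fy=3,interpolation=cv2.INTER_CUBIC))
```

```text
(no output)
```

View pics/c3.png

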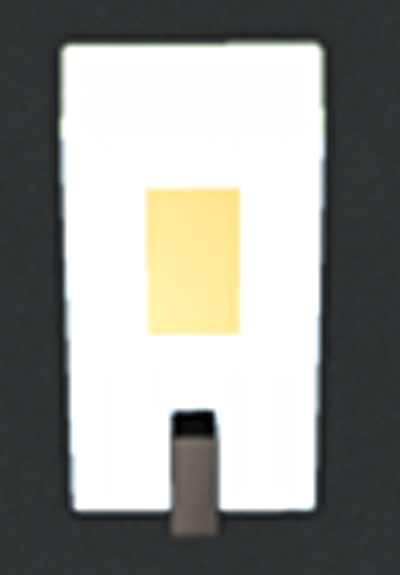

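View pics/c4.png

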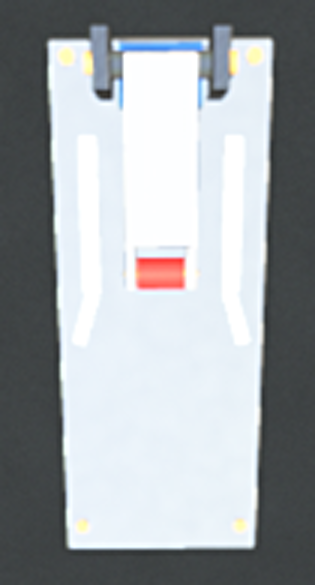

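Run:
```python
from h import *
im=load("wc"); C=lambda pts,s,o:(np.array(pts)+.5)/s+o-.5
c=C([(62,44),(323,44),(316,511),(73,511)],5,[215,75])
P=np.array([on_z(im,[u],z)[0] for u,z in zip(c,(.008,.008,.018,.018))]);print(P.round(4))
fr=(P[0]+P[1])/2;bk=(P[2]+P[3])/2;d=(fr-bk)[:2];print("car",np.degrees(np.arctan2(d[1],d[0])),np.linalg.norm(d),(fr+bk)/2,np.linalg.norm(P[0]-P[1]),np.linalg.norm(P[2]-P[3]))
t=on_z(im,C([(172,436),(217,436),(217,535),(172,535)],5,[215,75]),.052);print("tab",t.round(4),t.mean(0).round(4))
e=[on_z(im,C([a],5,[215,75]),.018)[0] for a in [(62,140),(72,505),(323,140),(317,505)]]
print([np.degrees(np.arctan2(*(e[i]-e[i+1])[1::-1])) for i in(0,2)])
im=load("wj")
c=C([(48,39),(272,39),(254,547),(69,547)],3,[200,35])
P=on_z(im,c,.012);print(P.round(4));fr=(P[0]+P[1])/2;bk=(P[2]+P[3])/2;d=(fr-bk)[:2];u=d/np.linalg.norm(d)
print("jig",np.degrees(np.arctan2(d[1],d[0])),np.linalg.norm(d),bk[:2]+u*.14,fr[:2]-u*.13,np.linalg.norm(P[0]-P[1]),np.linalg.norm(P[2]-P[3]))
for a,b in (((48,39),(69,547)),((272,39),(254,547))):
    v=on_z(im,C([a,b],3,[200,35]),.012);v=v[0]-v[1];print(np.degrees(np.arctan2(v[1],v[0])))
# roller centre, arm
print("rol",on_z(im,C([(161,270)],3,[200,35]),.035), by_depth(im,C([(161,270)],3,[200,35])))
g=on_z(im,C([(67,56),(255,56),(241,525),(83,525)],3,[200,35]),.012);print("dots",g.mean(0),g.round(4)); v=(g[0]+g[1]-g[2]-g[3]);print(np.degrees(np.arctan2(v[1],v[0])))
m=on_z(im,C([(88,140),(234,140)],3,[200,35]),.018);print("rails",m.mean(0))
m=on_z(im,C([(89,290),(233,290)],3,[200,35]),.018);print("rails",m.mean(0))
print(by_depth(load("wc"),C([(195,485),(195,350)],5,[215,75])))
```

```text
[[0.6164 0.2555 0.008 ]
 [0.6173 0.194  0.008 ]
 [0.5062 0.1916 0.018 ]
 [0.5053 0.2532 0.018 ]]
car 1.2229715694191385 0.11114755760050356 [0.56129625 0.22358418 0.013     ] 0.061450866148017716 0.06170022658809366
tab [[0.5323 0.2281 0.052 ]
 [0.5325 0.218  0.052 ]
 [0.5094 0.2175 0.052 ]
 [0.5093 0.2278 0.052 ]] [0.5209 0.2229 0.052 ]
[np.float64(0.913815311781987), np.float64(1.7165408848308301)]
[[ 0.6836 -0.0633  0.012 ]
 [ 0.7099 -0.1687  0.012 ]
 [ 0.4501 -0.2348  0.012 ]
 [ 0.4238 -0.1293  0.012 ]]
jig 14.270414171682491 0.2680810001573387 [ 0.57259082 -0.1475253 ] [ 0.57073104 -0.14799833] 0.1086343145486296 0.1087717127008838
14.255748581545307
14.285077699342862
rol [[ 0.59256623 -0.14249036  0.035     ]] [[ 0.59280297 -0.14241307  0.03819753]]
dots [ 0.57006064 -0.14857653  0.012     ] [[ 0.6785 -0.0737  0.012 ]
 [ 0.7007 -0.1627  0.012 ]
 [ 0.4616 -0.2236  0.012 ]
 [ 0.4394 -0.1343  0.012 ]]
14.239240331231985
rails [ 0.65223587 -0.12759461  0.018     ]
rails [ 0.58140595 -0.14539106  0.018     ]
[[0.52098314 0.22275942 0.05139119]
 [0.54658442 0.22300248 0.01852841]]
```

```bash
cat >> h.py <<'E'
JO=np.array([.572,-.1477]);JY=np.radians(14.25);U=np.array([np.cos(JY),np.sin(JY)]);V=np.array([-U[1],U[0]])
def jp(x,y,z): return np.r_[JO+x*U+y*V,z]   # TCP target in jig frame
def tojig(p): d=np.array(p)[:2]-JO; return np.array([d@U,d@V])
E
python3 - <<'E'
from h import *
y=np.radians(1.25)
r.move_to([.5207,.2228,.10],down(y)); r.set_gripper(.5,40)
r.move_linear([.5207,.2228,.045],vel=.1)
print(r.current_contact_force()); r.set_gripper(0,40)
print(r.current_opening(),r.current_contact_force())
r.move_linear([.5207,.2228,.17],vel=.15); r.sleep(.2)
print(r.current_contact_force(),r.current_opening(),r.current_t())
snap("wrist","wg")
r.move_to(jp(-.116,0,.14),down(JY)); r.sleep(.1)
snap("wrist","wh"); print(r.current_t(),r.current_contact_force())
for n in("wg","wh"):
    cv2.imwrite(f"pics/{n}b.png",cv2.resize(load(n)["pixels"][:,:,::-1],None,fx=1.5,fy=1.5,interpolation=cv2.INTER_CUBIC))
E
```

```text
[0.29565505 0.68306305 0.44266488]
0.1141399856224037 [ 5.13860101e-03 -1.49464252e+00  5.78594463e+00]
[ 0.37410335  0.48562395 -1.90203301] 0.11300293296306796 7.9417
9.6417 [ 0.29044264 -0.45343114 -1.52528321]
```

View pics/whb.png

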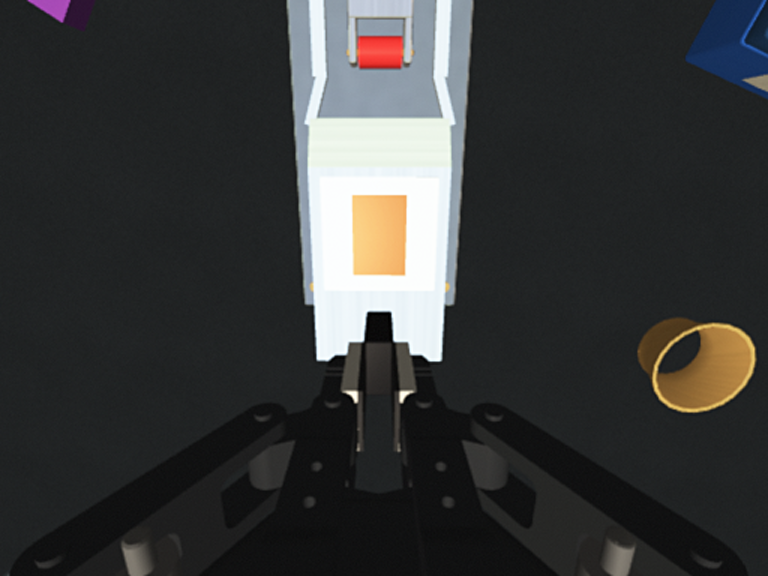

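The carrier is held straight and centred over the bed. The picture shows its nose at (380,120) and the roller at (380,52). Next I lower it until contact, release, and look.

Run:
```python
from h import *
r.move_linear(jp(-.116,0,.062),vel=.12); r.sleep(.1)
f0=np.array(r.current_contact_force()); z=.062
while z>.054:
    z-=.0007; r.move_linear(jp(-.116,0,z),vel=.02)
    f=np.array(r.current_contact_force())-f0
    if f[2]>3: break
print(z,f,r.current_tool_pos(),r.current_t())
r.set_gripper(.3)
r.sleep(.15)
print(r.current_opening(),r.current_contact_force())
snap("wrist","wp"); snap("top","tp");print(r.current_t())
cv2.imwrite(f"pics/wpb.png",cv2.resize(load("wp")["pixels"][:,:,::-1],None,fx=1.5,fy=1.5,interpolation=cv2.INTER_CUBIC))
```

```text
0.057100000000000005 [-1.80565458 -0.79545849  5.94283036] [ 0.45970326 -0.1763822   0.05753382] 12.2917
0.29869798370421474 [-0.10938068  0.00100382 -0.64738034]
12.8417
```

View pics/wpb.png

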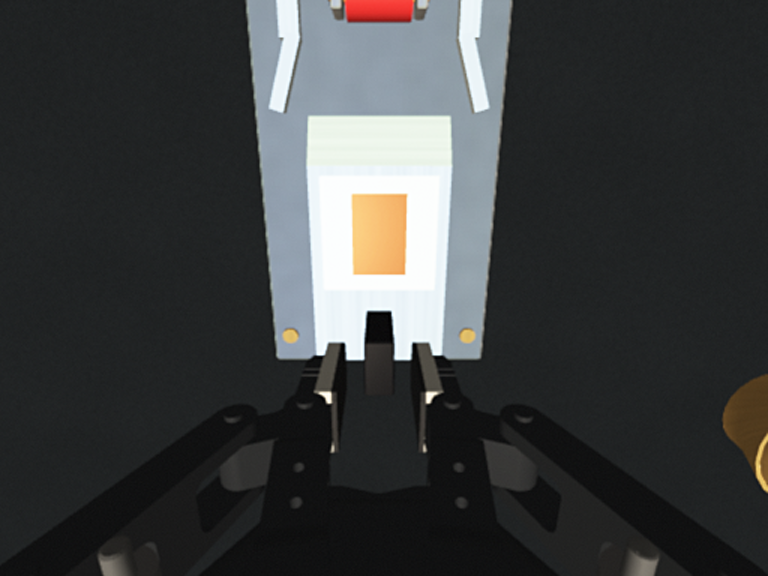

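Run:
```python
from h import *
im=load("wp")
P=on_z(im,np.array([(308,117),(451,117)])/1.5,.020);print([tojig(p).round(4) for p in P])
P=on_z(im,np.array([(379,345),(379,393)])/1.5,.064);print([tojig(p).round(4) for p in P])
r.set_gripper(0,60); r.sleep(.1); f=np.array(r.current_contact_force());print("grip",f,tojig(r.current_tool_pos()))
x0=-.116
log=[]
for x in np.arange(-.110,-.0509,.0085):
    r.move_linear(jp(x,0,.0575),vel=.05)
    f=np.array(r.current_contact_force()); p=r.current_tool_pos()
    print(round(x,4),tojig(p).round(4),round(p[2],4),"fu %.2f fv %.2f fz %.2f"%(f[:2]@U,f[:2]@V,f[2]))
    if -f[:2]@U>25: print("ABORT");break
print(r.current_t(),r.current_opening())
snap("wrist","ws")
cv2.imwrite(f"pics/wsb.png",cv2.resize(load("ws")["pixels"][:,:,::-1],None,fx=1.5,fy=1.5,interpolation=cv2.INTER_CUBIC))
```

```text
[array([-0.021,  0.03 ]), array([-0.021 , -0.0304])]
[array([-1.054e-01,  1.000e-04]), array([-1.265e-01,  1.000e-04])]
grip [-0.68967488 -0.09833528  5.16858687] [-1.15954123e-01 -6.91533360e-05]
-0.11 [-1.099e-01  1.000e-04] 0.0573 fu -0.10 fv 0.10 fz -0.82
-0.1015 [-1.013e-01  1.000e-04] 0.0573 fu 0.51 fv -0.09 fz -0.91
-0.093 [-0.0927  0.    ] 0.0574 fu 0.40 fv 0.04 fz -0.10
-0.0845 [-0.0842  0.    ] 0.0575 fu 0.28 fv -0.27 fz -0.68
-0.076 [-0.0757 -0.    ] 0.0575 fu 0.53 fv -0.25 fz -0.43
-0.0675 [-0.0678  0.0003] 0.0573 fu -3.79 fv 0.51 fz 0.13
-0.059 [-0.06    0.0004] 0.0573 fu -7.83 fv -0.18 fz 3.25
15.4083 0.09933999391747789
```

View pics/wsb.png

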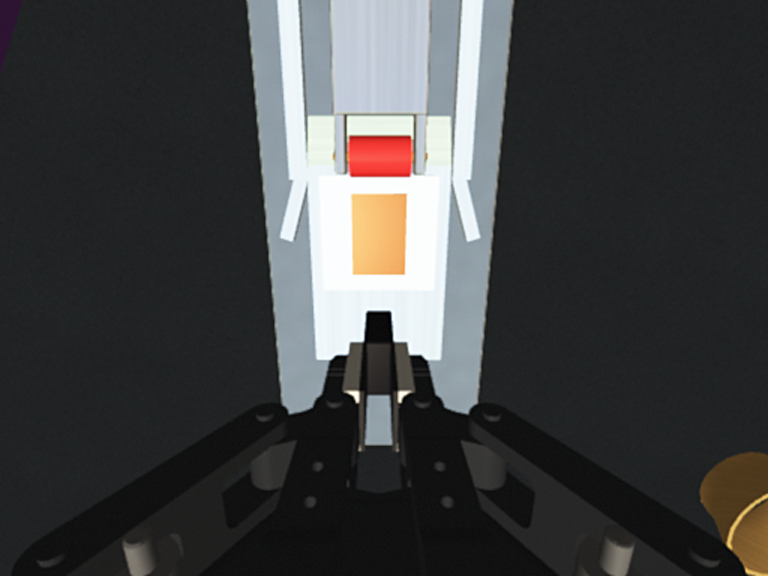

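```bash
cat > push.py <<'E'
from h import *
import sys
x=float(sys.argv[1]);end=float(sys.argv[2]);dx=float(sys.argv[3]);base=float(sys.argv[4]);thr=float(sys.argv[5])
n=0
while x<end-1e-9:
    x+=dx
    r.move_linear(jp(x,0,.0575),vel=.03)
    fs=[];
    for _ in range(3): fs.append(r.current_contact_force()); r.sleep(.015)
    f=np.mean(fs,0); p=r.current_tool_pos(); fu=f[:2]@U
    print(round(x,4),"x %.4f y %.4f"%tuple(tojig(p)),"fu %.2f fv %.2f fz %.2f"%(fu,f[:2]@V,f[2]))
    n=n+1 if fu<base-thr else 0
    if n>=2 or fu<base-thr-2: print("STOP");break
print(r.current_t())
E
python3 push.py -.059 -.039 .002 -12 3
```

```text
-0.057 x -0.0585 y 0.0004 fu -11.33 fv -0.28 fz 5.27
-0.055 x -0.0562 y 0.0004 fu -9.14 fv -0.07 fz 3.64
-0.053 x -0.0539 y 0.0003 fu -7.87 fv 0.35 fz 2.81
-0.051 x -0.0518 y 0.0003 fu -7.15 fv 0.10 fz 2.67
-0.049 x -0.0499 y 0.0003 fu -7.14 fv 0.31 fz 2.51
-0.047 x -0.0478 y 0.0003 fu -6.95 fv 0.54 fz 2.02
-0.045 x -0.0459 y 0.0003 fu -7.22 fv 0.19 fz 2.17
-0.043 x -0.0438 y 0.0003 fu -6.94 fv 0.46 fz 1.77
-0.041 x -0.0418 y 0.0003 fu -7.12 fv 0.02 fz 2.19
-0.039 x -0.0398 y 0.0003 fu -6.81 fv 0.39 fz 1.81
18.4583
```

```bash
python3 push.py -.039 -.010 .0013 -7.05 1.5
```

```text
-0.0377 x -0.0386 y 0.0003 fu -7.32 fv 0.34 fz 2.91
-0.0364 x -0.0374 y 0.0003 fu -7.66 fv -0.22 fz 2.55
-0.0351 x -0.0361 y 0.0003 fu -7.86 fv 0.14 fz 2.94
-0.0338 x -0.0347 y 0.0003 fu -7.82 fv -0.02 fz 3.18
-0.0325 x -0.0335 y 0.0003 fu -7.96 fv 0.39 fz 2.88
-0.0312 x -0.0322 y 0.0003 fu -7.60 fv 0.42 fz 2.95
-0.0299 x -0.0308 y 0.0003 fu -7.81 fv 0.29 fz 2.69
-0.0286 x -0.0296 y 0.0003 fu -8.07 fv 0.14 fz 3.03
-0.0273 x -0.0283 y 0.0003 fu -7.43 fv -0.08 fz 3.03
-0.026 x -0.0270 y 0.0003 fu -7.55 fv 0.60 fz 3.12
-0.0247 x -0.0257 y 0.0003 fu -8.02 fv 0.34 fz 2.75
-0.0234 x -0.0244 y 0.0003 fu -7.68 fv 0.86 fz 3.15
-0.0221 x -0.0231 y 0.0003 fu -8.55 fv 0.30 fz 3.23
-0.0208 x -0.0218 y 0.0003 fu -7.41 fv 0.76 fz 2.83
-0.0195 x -0.0206 y 0.0003 fu -8.82 fv 0.65 fz 4.14
-0.0182 x -0.0197 y 0.0003 fu -10.85 fv -0.10 fz 5.04
STOP
23.2583
```

```bash
python3 push.py -.0182 -.0170 .0006 -12 2
```

```text
-0.0176 x -0.0193 y 0.0003 fu -12.69 fv 0.18 fz 5.99
-0.017 x -0.0189 y 0.0004 fu -13.55 fv -0.62 fz 7.10
23.8583
```

```bash
cat > rel.py <<'E'
from h import *
def rd():
    r.sleep(.05); f=np.mean([r.current_contact_force() for _ in range(3)],0);p=r.current_tool_pos()
    return f[:2]@U,f[2],tojig(p)
x=-.0163; r.move_linear(jp(x,0,.0575),vel=.02); print(x,rd())
while x>-.0195:
    x-=.0004; r.move_linear(jp(x,0,.0575),vel=.02); s=rd(); print(round(x,4),s)
    if s[0]>-4: break
snap("wrist","wr1")
r.set_gripper(.35); r.sleep(.2); print("open",rd(),r.current_opening())
snap("wrist","wr2"); print(r.current_t())
a=[load(n)["pixels"][:,:,::-1][40:270,180:330] for n in("wr1","wr2")]
cv2.imwrite("pics/wr.png",cv2.resize(np.hstack(a),None,fx=2.5,fy=2.5,interpolation=cv2.INTER_CUBIC))
E
python3 rel.py
```

```text
-0.0163 (np.float64(-13.486756436624184), np.float64(8.09879967411678), array([-0.01832898,  0.00037349]))
-0.0167 (np.float64(-11.780587015419197), np.float64(5.605883854058516), array([-0.01835541,  0.00038162]))
-0.0171 (np.float64(-9.667318472714586), np.float64(4.349664941000077), array([-0.01835306,  0.00035593]))
-0.0175 (np.float64(-7.157138978144221), np.float64(4.033975338499507), array([-0.01839474,  0.00034002]))
-0.0179 (np.float64(-5.479843722429424), np.float64(0.9581993700436233), array([-0.01841522,  0.00034279]))
-0.0183 (np.float64(-4.0499019794136855), np.float64(-0.44929540827101877), array([-0.01843856,  0.00029079]))
-0.0187 (np.float64(-0.375415595599044), np.float64(-3.8619833771725314), array([-1.85986640e-02,  8.90876197e-05]))
open (np.float64(0.43849659435677846), np.float64(-0.18917195663626463), array([-1.86142005e-02, -7.97289230e-05])) 0.3495490862254828
26.6417
```

View pics/wr.png

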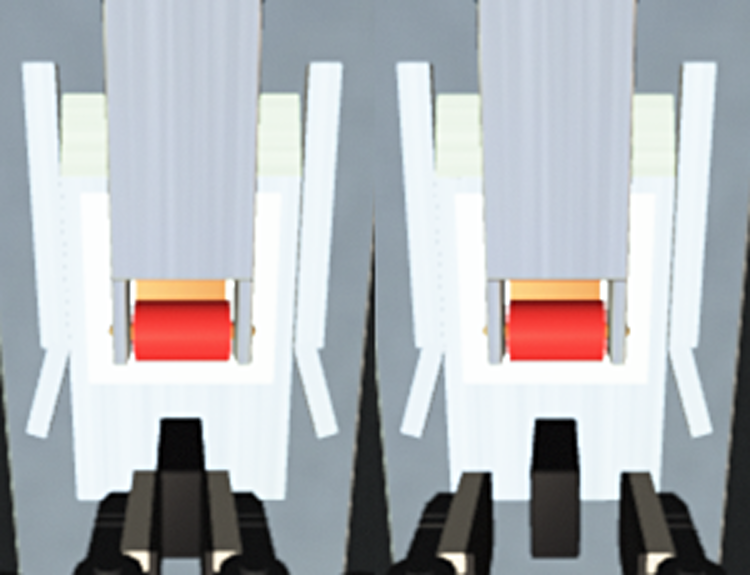

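The carrier did not move on release. It sits straight in the channel, roller on its flat top, pressed about 2.4 mm into the buffer by position since first contact. I'll withdraw upwards and check.

Run:
```python
from h import *
p=np.array(r.current_tool_pos())
r.move_linear(np.r_[p[:2],.13],vel=.08); print(r.current_contact_force())
r.move_linear(jp(-.10,0,.20),vel=.15); r.sleep(.8)
snap("wrist","wf"); snap("top","tf"); snap("scene","sf"); print(r.current_t())
a=load("wf")["pixels"][:,:,::-1]; cv2.imwrite("pics/wfc.png",cv2.resize(a[0:230,170:345],None,fx=2.6,fy=2.6,interpolation=cv2.INTER_CUBIC))
s=load("sf")["pixels"][:,:,::-1]; t=load("tf")["pixels"][:,:,::-1]
cv2.imwrite("pics/sfc.png",np.vstack([cv2.resize(s[155:220,185:295],(770,455-180)),cv2.resize(t[75:275,90:420],(495,300))[:, :770] if 0 else cv2.resize(t[75:275,90:420],(770,300))]))
```

```text
[ 0.33936792 -0.50004437 -0.83203738]
29.5167
```

View pics/wfc.png

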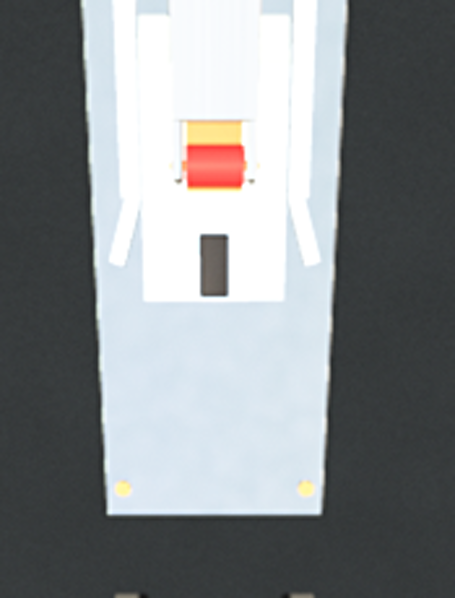

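View pics/sfc.png

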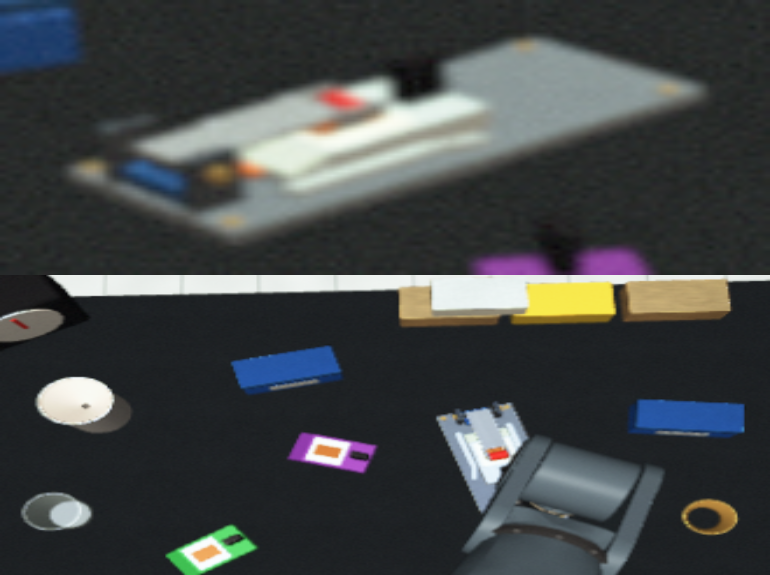

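The wrist view shows the carrier straight between the rails, tab at (214,265), with the roller on its top. The scene crop shows the orange buffer at (250,170) touching the nose. The other objects stand where they did.

Run:
```python
from h import *
im=load("wf"); c=(np.array([(200,235),(228,235),(228,296),(200,296)])+.5)/2.6+[170,0]-.5
print(np.array([tojig(p) for p in on_z(im,c,.064)]).round(4))
c=(np.array([(144,300),(286,300)])+.5)/2.6+[170,0]-.5
print(np.array([tojig(p) for p in on_z(im,c,.030)]).round(4))
print(r.current_contact_force()); r.hand_in(); print(r.current_t())
```

```text
[[-0.0081  0.0057]
 [-0.0081 -0.005 ]
 [-0.0305 -0.0051]
 [-0.0305  0.0058]]
[[-0.0335  0.031 ]
 [-0.0335 -0.0312]]
[0.29833866 0.24179693 0.02770554]
the job is handed in; nothing more can be done
the job is handed in; nothing more can be done
```

The silver carrier is in the jig, nose under the roller and pressed against the buffer. I let go of it and handed the job in at about 29.5 s, with the gripper clear.

- **How it went:** I picked the carrier up by its tab and laid it on the bed with its origin near jig x = -75 mm. I let go, gripped it again, and slid it under the roller in small steps while watching the wrist force.
- **Finding the buffer:** Pushing took about 7–8 N from friction. It rose from a carrier origin of about jig x = +20 mm, peaking at about 13.6 N. I eased the push off before opening the jaws.
- **Buffer compression:** I estimate about 2.4 mm of its 4 mm. I could not measure this directly. The force rose faster than the buffer's 1.2 N/mm, probably because the gripper was also pressing the carrier down, so the compression could be about 2 to 2.8 mm.
- **Last checks:**
  - The pictures just before and after letting go show the carrier did not move.
  - The later wrist view shows it straight and centred between the rails, with the roller on its top. That view puts its origin at about +21.6 mm, and the arm's position puts it at about +22.4 mm.
  - The scene view shows the buffer against the nose.
  - The other objects looked undisturbed, judged by eye, and the wrist force read near zero.

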